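Fold the bit rack down and shut the drill-bit case

TASK

Pack up the drill-bit case on the joiner's bench: push the upright orange bit rack down flat into the case first, and only then push the blue lid over and press it fully shut. Fingertip pushes are enough and nothing needs gripping: do not lift or tip the case or shove it along the bench, and leave the tape measure, the glue bottle and the try square where they are.

Things in the scene. Friction and masses are not known exactly. Their poses are not given: they have to be found in the camera images.
- case: black drill-bit case, loose on the bench, about 2.2 kg. Shell 180 mm (its x) by 240 mm (its y), rim 55 mm high, walls 4 mm. Origin: centre of its underside; z up. +x points to the lid's hinge side; the front (-x) has yellow latches and a carrying handle out to x = -124 mm, 30 mm up (not needed). Inside, a grey insert with sockets fills x = 51 to 81 mm, up to 42 mm high
- rack (a joint): angle of the orange bit rack, rad: 0 = folded flat in the case (firm stop), 1.57 = upright; starts roughly upright. Stiff hinge: it stays where it is left; 1 to 2 N at its free edge moves it. It folds towards the case's +x (lid side), so push it from the case's front side
- rack_hinge (a point): middle of the rack's hinge line (along the case's y), in the case at x = -55, y = 0, z = 40 mm. The plate is 190 mm wide, reaching 90 mm from the hinge. Its smooth face to push (front when upright, top when folded) is 6 mm off the hinge plane; bits on the other face stand out 10 mm. Folded, its top is 46 mm above the bench. Site axes turn with it: x to the free edge, z out of the smooth face
- rack_edge (a point): middle of the rack's free edge, on the smooth face, 90 mm from the hinge line
- lid (a joint): angle of the blue lid, rad: 0 = fully shut on the rim (firm stop), 1.57 = upright; starts open, leaning back beyond upright. Stiff hinge: it stays where it is left at any angle, so it must be pushed all the way; 1 to 3 N at its free edge moves it. It strikes the rack if the rack stands up
- lid_hinge (a point): middle of the lid's hinge line (along the case's y), in the case at x = +90, y = 0, z = 55.5 mm. The lid is a shallow tray 240 mm wide, reaching 180 mm from the hinge, 18 mm deep; its flat outer face (back when open, top when shut) is 18 mm off the hinge plane. Shut, its top is 73 mm above the bench. Site axes turn with it: -x to the free edge, z out of the outer face
- lid_edge (a point): middle of the lid's free edge, on the outer face, 180 mm from the hinge line
- tape_mid (a point): centre of a yellow and black tape measure, 70 x 38 x 66 mm, standing on the bench in front of the case; leave alone
- glue_mid (a point): centre (75 mm up) of a white glue bottle with red cap, 56 mm across, 150 mm tall, standing beside the case (its -y side); leave alone
- square_mid (a point): centre of the dark wooden stock (130 x 22 x 18 mm, along its x) of a try square lying flat beside the case (its -y side); its steel blade, 34 mm wide, runs 180 mm along its +y from x = -48 mm; leave alone

How it is judged:
On the way, in this order (a step that is already met when the one before it is completed fails the run):
1. the rack is folded down flat while the lid is still open (value of joint rack below 0.06 rad and value of joint lid above 1.2 rad), for 0.2 s.
2. the lid is fully shut over the folded rack (value of joint rack below 0.06 rad and value of joint lid below 0.04 rad), for 0.2 s.
At the end, for the whole second after the job is handed in: The rack is folded flat (within 0.06 rad) and the lid fully shut (within 0.04 rad, about 7 mm at its edge); the case stands flat and at rest on the bench within 50 mm of where it was; tape measure, glue bottle and try square are within 30 mm of where they were (all of step 2 and linear speed of case below 0.02 m/s and height (world z) of case below 0.01 m and angle between case's own z axis and vertical below 0.05 rad and distance of case from where it was at the start of the episode below 0.05 m and distance of each of tape_mid, glue_mid, square_mid from where it was at the start of the episode below 0.03 m); the robot touches nothing.
It fails at once if the case is lifted or tipped (origin 20 mm up, or 0.2 rad) (height (world z) of case above 0.02 m or angle between case's own z axis and vertical above 0.2 rad).
It fails at once if the case is shoved more than 50 mm along the bench (distance of case from where it was at the start of the episode above 0.05 m).
It fails at once if the lid is swung down (below 1.0 rad) while the rack is still up (above 0.3 rad) (value of joint lid below 1 rad and value of joint rack above 0.3 rad).
It fails at once if a bystander is moved more than 30 mm (distance of any of tape_mid, glue_mid, square_mid from where it was at the start of the episode above 0.03 m).
It also fails if it takes over 58 s, if anything falls off the work surface, if the arm or the gripper's body presses on something with over 40 N, if the wrist force passes 120 N, or if a joint passes its speed limit or range.

ROBOT

A 6-joint arm with a two-finger parallel gripper is mounted at the origin on the work surface. World frame = base frame: x ahead of the robot, y to its left, z up, the work surface at z = 0. Lengths are in m, angles in rad, forces in N, time in s.
With the tool pointing down it reaches from about 0.25 to 0.775 m from the base axis. Payload 4 kg.
Tool frame: the origin (TCP) lies on the centre line of the jaws, within the pads' length; the fingertips stand ahead of it and the grasp point (between the pads) lies 3 mm ahead of it (bot.finger_overhang is the z of the fingertips in the tool frame, in m); z points along the fingers, y is the line along which they close (so a half turn about z gives the same grasp; the last joint's range is limited). The gripper opens to 94 mm and grips with 3 to 60 N. Pads are 16 mm wide; open, the fingers measure 119 mm over their backs; the gripper's body (75 mm by 177 mm) begins 78 mm behind the grasp point.
Start: joints at [-1.376, 0.087, 1.371, -0, 1.684, -0.103], TCP at [0.161, -0.526, 0.228] pointing down, gripper open.
Joint ranges: [-3.1, 3.1], [-0.76, 2.03], [0.27, 2.55], [-1.08, 4.22], [0.17, 2.65], [-2.57, 2.57]. Speed limits (rad/s): [2.79, 2.79, 3.14, 3.14, 3.14, 3.14].

INTERFACE

Orientations are given as a unit quaternion [x, y, z, w].
In Python, from station import bot, viewer, workorder gives the robot as it stands. The module is installed in compiled form; this text tells all that it offers.
- The arm moves only by the tool drive_tool, never from a script. Its argument "moves" is a list that holds one entry, the list of rows, each a list of 4 numbers: the shift along the tool's x, y, z in m, then the turn about the tool's z in rad. A call has 1 to 20 rows; each row shifts and turns the commanded pose from where the row before left it, along the tool's axes as they then stand; what a row does not reach is not made up. A row lasts 1/10 s, in which the tool goes at most 50 mm and 8.59 degrees, less where a joint would pass 70% of its speed; a pose out of reach is approached as far as the arm can. A call is refused whole if a number of a shift passes 0.05 or a number of a turn 0.15, either way. A call with a gripper value outside its range is refused whole. "hand" is the closure in counts, from 0 (fully open) to 255 (shut), set as the call begins (left out, the last holds). The fingers move at their own pace and stop on an object; "newtons" is the grip in N (left out, the last holds). Time passes only in rows, so rows that do not move let the fingers close. It gives the time, the measured TCP pose, the force, the opening and the grip force at its end, in the units of the state.
- bot.read_state(): the state, without advancing time (a new reading comes with each control period).
- viewer.get_image(name): name is "scene" or "top" or "wrist"; returns a dict with "frame" (420x560x3 uint8, red, green, blue), "z_map" (420x560 float32, m along the optical axis (not along the pixel's ray), 0 where there is no reading), "vertical_fov" (degrees; the focal length in pixels is half the picture's height over the tangent of half this angle, whatever the lens; pixels are square), "cx", "cy" (the principal point, pixels), "R" (3x3) and "t" (3): a world point X has camera coordinates R X + t; the wrist camera has in their place "tool_from_camera" (4x4, takes a point from camera to tool coordinates, whose origin is the TCP and whose axes are the flange's). Camera axes: x right, y down, z forward; pixel columns grow to the right and rows downward; lengths in m; the calibration is good to about 2 mm. A picture is of the moment at which its call begins: read the wrist's pose just before it.
- workorder.sign_off(): hands the job in; it is judged then, once.
The state is a dict: "time": time; "q": joint angles; "qvel": joint speeds; "joint_torque": joint torques, N m; "ee_pos": TCP position; "eef_rot": TCP orientation; "force": force on the tool from outside, world axes, zero at the start; "moment": the same for the moment, N m; "grip_width": finger opening in m; "grip_force": force on a finger pad.
Only numpy, scipy, OpenCV 4.12 (cv2) and the standard library are available. Lean on these libraries where they do the work, as an engineer would, in place of code of your own. Each camera call takes 0.05 s, during which the arm holds its last target. There are 200 camera calls.

## Working session

There is one attempt and no reset: what is moved stays moved. The work goes in short steps, Python scripts to look and compute and a tool call to move; the robot and the scene stay as the last step left them, time stands still between calls to the robot, and variables do not carry over. Pictures are saved under pics/ and viewed, at most 10 in all, crops included, and the job is handed in when it is done.

Besides the shell and the picture viewer there is one more tool, called as name(argument=value, ...) on one line, values as JSON. drive_tool: Moves the arm, as the interface text tells. Its arguments: {"type":"object","properties":{"moves":{"type":"array","items":{"type":"array","items":{"type":"array","items":{"type":"number"}}}},"hand":{"type":"number"},"newtons":{"type":"number"}},"required":["moves"]}

```bash
mkdir -p pics; cat > h.py <<'E'
import numpy as np, cv2
from station import bot, viewer, workorder
def grab(n,save=None):
    im=viewer.get_image(n)
    if save: cv2.imwrite('pics/'+save,cv2.cvtColor(im['frame'],cv2.COLOR_RGB2BGR))
    return im
def cloud(im):
    z=im['z_map'].astype(float); h,w=z.shape
    f=h/2/np.tan(np.radians(im['vertical_fov'])/2)
    v,u=np.mgrid[:h,:w]
    P=np.stack([(u-im['cx'])/f*z,(v-im['cy'])/f*z,z],-1)
    return (P-im['t'])@im['R']   # R^T (P-t)
E
python3 - <<'E'
from h import *
a=grab('scene','s1.png');b=grab('top','t1.png')
np.savez('d.npz',s=cloud(a),t=cloud(b),sf=a['frame'],tf=b['frame'],sz=a['z_map'],tz=b['z_map'])
print(bot.finger_overhang,bot.read_state())
E
```

```text
0.022 {'time': 0.1, 'q': array([-1.37608761e+00,  8.78862409e-02,  1.37209293e+00, -1.39713314e-05,
        1.68358629e+00, -1.03092126e-01]), 'qvel': array([-4.73786814e-04, -5.12953920e-05, -4.11385596e-03, -2.77105627e-04,
       -3.96867975e-04, -7.12297347e-04]), 'joint_torque': array([ 1.97770285e-03, -3.41250944e+01, -3.03302550e+01,  7.19951419e-02,
        3.03546712e-02, -9.23087987e-05]), 'ee_pos': array([ 0.16128889, -0.52535327,  0.22642353]), 'eef_rot': array([ 9.88934433e-01,  1.48349970e-01, -5.21044795e-05, -9.85051896e-04]), 'force': array([ 0.21476062,  0.08177065, -0.23380059]), 'moment': array([-0.02300963,  0.04941994,  0.00446372]), 'grip_force': 0.0, 'grip_width': 0.09398130073481657}
```

View pics/s1.png

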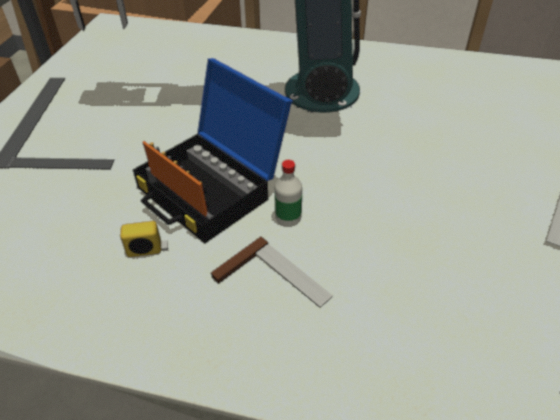

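View pics/t1.png

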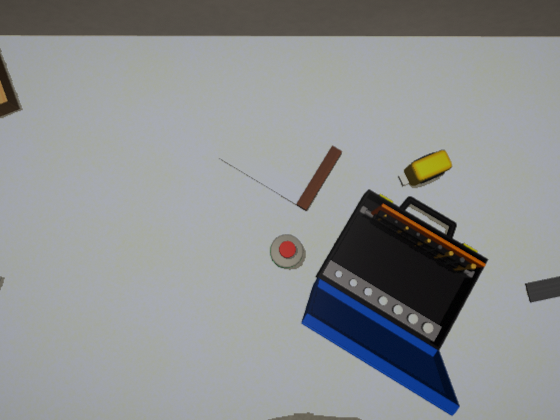

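Scene: open blue lid (240,120), upright orange rack (175,178), yellow tape (142,238), glue (288,195) and square (240,258); the robot base is at the top. In the top view the rack runs (382,207)-(485,265), the lid edge (303,322)-(457,410), and the insert is at (380,300).

```bash
python3 - <<'E'
from h import *
d=np.load('d.npz')
def rng(h,lo,hi,s=120,v=40): return (h[...,0]>=lo)&(h[...,0]<=hi)&(h[...,1]>s)&(h[...,2]>v)
for k in 'st':
    P=d[k];ok=d[k+'z']>0;h=cv2.cvtColor(d[k+'f'],cv2.COLOR_RGB2HSV)
    for n,m in dict(orange=rng(h,6,14,170,120),blue=rng(h,105,125,150),yellow=rng(h,22,32,150,100),red=rng(h,0,4,180,120)|rng(h,176,180,180,120)).items():
        m=m&ok&(P[...,2]>0.005)&(P[...,2]<.4)&(np.hypot(P[...,0],P[...,1])>.2)
        Q=P[m]
        if len(Q)<5: print(k,n,len(Q));continue
        print(k,n,len(Q),'med',np.median(Q,0).round(3),'pct z',np.percentile(Q[:,2],[1,50,99]).round(3))
        if n in('orange','blue'):
            lo,hi=np.percentile(Q[:,2],[0,100])
            T=Q[Q[:,2]>np.percentile(Q[:,2],97)-.012]; r=cv2.minAreaRect(T[:,:2].astype(np.float32)*1000); print('  top strip',r, T.mean(0).round(3), cv2.boxPoints(r).round(0).tolist())
            c=Q.mean(0);w=np.linalg.svd(Q-c,full_matrices=False)[2];print('  plane n',w[2].round(3),'c',c.round(3))
    # black case: dark with z ~0.05..0.06
    m=ok&(h[...,2]<60)&(P[...,2]>.045)&(P[...,2]<.065)&(np.hypot(P[...,0],P[...,1])>.2)
    m=m.astype(np.uint8);n_,l,s,_=cv2.connectedComponentsWithStats(m)
    i=1+s[1:,4].argmax();Q=P[l==i];r=cv2.minAreaRect(Q[:,:2].astype(np.float32)*1000);print(k,'rim',len(Q),r,cv2.boxPoints(r).round().tolist(),np.median(Q[:,2]))
E
```

```text
s orange 205 med [ 0.53  -0.205  0.129] pct z [0.112 0.129 0.133]
  top strip ((526.7982788085938, -211.7669219970703), (184.98312377929688, 12.383576393127441), 57.14347839355469) [ 0.531 -0.206  0.129] [[471.0, -286.0], [482.0, -293.0], [582.0, -137.0], [572.0, -131.0]]
  plane n [-0.716  0.428  0.551] c [ 0.529 -0.207  0.127]
s blue 6774 med [ 0.363 -0.111  0.138] pct z [0.055 0.138 0.225]
  top strip ((341.79541015625, -103.478759765625), (241.33560180664062, 20.199583053588867), 58.458736419677734) [ 0.356 -0.087  0.223] [[270.0, -201.0], [287.0, -212.0], [414.0, -6.0], [396.0, 5.0]]
  plane n [-0.808  0.5   -0.312] c [ 0.362 -0.114  0.137]
s yellow 589 med [ 0.658 -0.236  0.064] pct z [0.045 0.064 0.068]
s red 71 med [0.504 0.021 0.149] pct z [0.147 0.149 0.152]
s rim 1042 ((473.9025573730469, -183.45806884765625), (242.8460693359375, 181.40065002441406), 59.11094284057617) [[334.0, -241.0], [489.0, -334.0], [614.0, -126.0], [458.0, -33.0]] 0.051709696134343675
t orange 285 med [ 0.519 -0.22   0.13 ] pct z [0.127 0.13  0.133]
  top strip ((521.9729614257812, -215.14508056640625
[... 166 characters left out ...]
[-0.2    0.121  0.972] c [ 0.52  -0.218  0.13 ]
t blue 7520 med [ 0.358 -0.117  0.144] pct z [0.055 0.144 0.228]
  top strip ((339.41497802734375, -104.39720916748047), (239.59185791015625, 20.425262451171875), 58.92061233520508) [ 0.338 -0.104  0.224] [[269.0, -202.0], [286.0, -212.0], [410.0, -7.0], [393.0, 3.0]]
  plane n [-0.814  0.495 -0.303] c [ 0.358 -0.117  0.145]
t yellow 776 med [ 0.649 -0.237  0.066] pct z [0.051 0.066 0.071]
t red 153 med [0.498 0.019 0.151] pct z [0.148 0.151 0.153]
t rim 1410 ((469.78179931640625, -183.4104461669922), (240.03475952148438, 180.943603515625), 58.7938346862793) [[330.0, -239.0], [485.0, -333.0], [609.0, -128.0], [455.0, -34.0]] 0.05497840203539898
```

drive_tool(moves=[[[0,0,0,0.14],[0,0,0,0.14],[0,0,0,0.14],[0,0,0,0.14],[0,0,0,0.14],[0,0,0,0.14],[0.0135,-0.0325,0,0],[0.0135,-0.0325,0,0],[0.0135,-0.0325,0,0],[0.0135,-0.0325,0,0],[0.0135,-0.0325,0,0],[0.0135,-0.0325,0,0],[0.0135,-0.0325,0,0],[0.0135,-0.0325,0,0],[0.0135,-0.0325,0,0],[0.0135,-0.0325,0,0],[0.0135,-0.0325,0,0],[0.0135,-0.0325,0,0],[0.0135,-0.0325,0,0],[0.0135,-0.0325,0,0]]], hand=255)

```text
time: 2.1
ee_pos: [0.5589, -0.2324, 0.2268]
eef_rot: [0.963, -0.268, -0.001, -0.0]
force: [0.3, 0.0, -0.3]
grip_width: 0.0002
grip_force: 0.0
```

```bash
cat >> h.py <<'E'
from scipy.spatial.transform import Rotation
A=np.radians(148.9); C=np.array([.471,-.1835])
def where():
    s=bot.read_state();d=s['ee_pos'][:2]-C;X=np.array([np.cos(A),np.sin(A)]);Y=np.array([-X[1],X[0]])
    R=Rotation.from_quat(s['eef_rot']).as_matrix()
    print('t',s['time'],'case xy',(d@X).round(4),(d@Y).round(4),'tip z',round(s['ee_pos'][2]-bot.finger_overhang,4),'toolx head',np.degrees(np.arctan2(R[1,0],R[0,0])).round(1),'F case',(s['force'][:2]@X).round(1),(s['force'][:2]@Y).round(1),s['force'][2].round(1),'w',round(s['grip_width'],4),'q',s['q'].round(2))
E
python3 -c "
from h import *
where()"
```

```text
t 2.1 case xy -0.1005 -0.0035 tip z 0.2048 toolx head -31.1 F case -0.3 -0.2 -0.3 w 0.0002 q [-0.49  0.21  1.23 -0.    1.7   1.63]
```

drive_tool(moves=[[[0,0,0.025,0],[0,0,0.025,0],[0,0,0.025,0],[0,0,0.025,0],[-0.01,0,0,0],[-0.01,0,0,0],[-0.01,0,0,0],[-0.01,0,0,0],[-0.01,0,0.001,0],[-0.01,0,0.003,0],[-0.008,0,0.004,0],[-0.008,0,0.005,0],[-0.008,0,0.008,0],[-0.006,0,0.009,0],[-0.005,0,0.009,0],[-0.003,0,0.01,0],[-0.002,0,0.006,0]]])

```text
time: 3.8
ee_pos: [0.4717, -0.1816, 0.0707]
eef_rot: [0.963, -0.268, -0.001, -0.0]
force: [0.5, -0.7, 1.1]
grip_width: 0.0005
grip_force: 0.4
```

```bash
python3 -c "
from h import *
where()"
```

```text
t 3.8 case xy 0.0004 -0.002 tip z 0.0487 toolx head -31.1 F case -0.8 0.3 1.1 w 0.0005 q [-0.48  0.08  1.7  -0.    1.37  1.63]
```

drive_tool(moves=[[[0,0,0.003,0],[0,0,0.003,0],[0,0,0.002,0],[0,0,0,0],[0,0,0,0],[0,0,0,0]]])

```text
time: 4.4
ee_pos: [0.4717, -0.1816, 0.068]
eef_rot: [0.964, -0.268, -0.001, -0.0]
force: [-9.5, 4.5, 19.6]
grip_width: 0.0006
grip_force: 9.7
```

```bash
python3 -c "
from h import *
where()"
```

```text
t 4.4 case xy 0.0004 -0.002 tip z 0.046 toolx head -31.1 F case 10.4 1.0 19.6 w 0.0006 q [-0.48  0.08  1.7  -0.    1.36  1.63]
```

drive_tool(moves=[[[0,0,-0.01,0],[0,0,-0.03,0],[0,0,-0.035,0],[0,0,-0.035,0],[0,0,-0.035,0],[0,0,-0.035,0],[0,0,-0.035,0],[0,0,-0.025,0],[0,0,0,0]]])

```text
time: 5.3
ee_pos: [0.4741, -0.1829, 0.309]
eef_rot: [0.963, -0.268, 0.004, 0.001]
force: [-0.0, 1.1, 0.0]
grip_width: 0.0006
grip_force: 0.0
```

```bash
python3 -c "
from h import *
where(); a=grab('scene','s2.png');P=cloud(a);h=cv2.cvtColor(a['frame'],cv2.COLOR_RGB2HSV)
m=(h[...,0]>=6)&(h[...,0]<=14)&(h[...,1]>170)&(h[...,2]>100)&(a['z_map']>0)&(np.hypot(P[...,0]-C[0],P[...,1]-C[1])<.15)
Q=P[m];print(len(Q),np.percentile(Q[:,2],[2,25,50,75,98]).round(4))
c=Q.mean(0);n=np.linalg.svd(Q-c,full_matrices=False)[2][2];X=np.array([np.cos(A),np.sin(A)]);print(n, 'slope along case x',-(n[:2]@X)/n[2])
m=(h[...,0]>105)&(h[...,0]<125)&(h[...,1]>150)&(a['z_map']>0)&(P[...,2]>.05)&(P[...,2]<.3);Q=P[m];print('blue top',np.percentile(Q[:,2],99.5), ((Q[Q[:,2]>.21][:,:2]-C)@X).mean())
"
```

```text
t 5.3 case xy -0.0023 -0.0021 tip z 0.287 toolx head -31.1 F case 0.6 -0.9 0.0 w 0.0006 q [-0.48 -0.01  1.32 -0.    1.83  1.63]
2420 [0.0425 0.0445 0.0455 0.0464 0.0483]
[-0.00618773  0.00305682  0.99997618] slope along case x -0.0068774610455583415
blue top 0.22600597341681916 0.14871155847176182
```

View pics/s2.png

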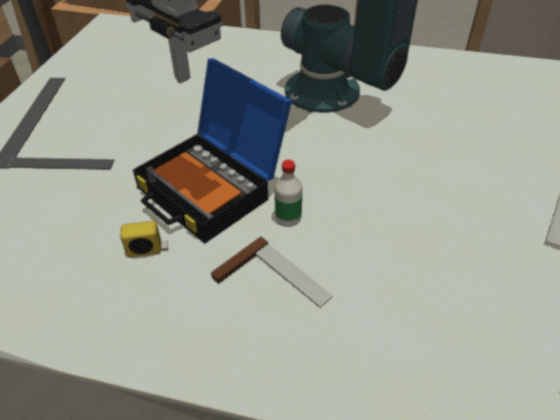

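The rack lies flat (orange patch at (200,182), all about 46 mm high), the lid is still open and the bystanders are unmoved. Next I go over the lid to its back.

drive_tool(moves=[[[-0.02,0,0,0],[-0.02,0,0,0],[-0.02,0,0,0],[-0.02,0,0,0],[-0.02,0,0,0],[-0.02,0,0,0],[-0.02,0,0,0],[-0.02,0,0,0],[-0.02,0,0,0],[-0.02,0,0,0],[0,0,0,0],[0,0,0,0]]])

```text
time: 6.55
ee_pos: [0.3011, -0.0788, 0.3029]
eef_rot: [0.963, -0.268, -0.001, -0.0]
force: [0.8, 0.3, -0.3]
grip_width: 0.0005
grip_force: 0.0
```

```bash
python3 -c "
from h import *
where()"
```

```text
t 6.55 case xy 0.1996 -0.0019 tip z 0.2809 toolx head -31.1 F case -0.5 -0.7 -0.3 w 0.0005 q [-0.44 -0.46  1.68 -0.    1.92  1.67]
```

drive_tool(moves=[[[0,0,0.0215,0],[0,0,0.0215,0],[0,0,0.0215,0],[0,0,0.0215,0],[0.012,0,0,0],[0.012,0,0,0],[0.012,0,0,0],[0.012,0,0,0],[0.012,0,0,0],[0.012,0,0,0],[0.012,0,0,0]]])

```text
time: 7.65
ee_pos: [0.3741, -0.1228, 0.2187]
eef_rot: [0.963, -0.268, 0.0, 0.0]
force: [-2.2, 1.4, 2.8]
grip_width: 0.0004
grip_force: 1.4
```

```bash
python3 -c "
from h import *
where()"
```

```text
t 7.65 case xy 0.1144 -0.0019 tip z 0.1967 toolx head -31.1 F case 2.6 -0.1 2.8 w 0.0004 q [-0.46 -0.27  1.72 -0.    1.69  1.65]
```

drive_tool(moves=[[[0.012,0,0,0],[0.012,0,0.001,0],[0.012,0,0.001,0],[0.012,0,0.002,0],[0.012,0,0.003,0],[0.011,0,0.003,0],[0.0105,0,0.0055,0],[0.0105,0,0.006,0],[0.0105,0,0.007,0],[0.009,0,0.0085,0],[0.0085,0,0.0085,0],[0.008,0,0.009,0],[0.007,0,0.0105,0],[0.006,0,0.0105,0],[0.006,0,0.011,0],[0.004,0,0.011,0],[0.003,0,0.011,0],[0.002,0,0.009,0]]])

```text
time: 9.45
ee_pos: [0.5068, -0.2027, 0.0998]
eef_rot: [0.963, -0.268, -0.0, 0.0]
force: [-0.7, -0.0, 0.1]
grip_width: 0.0004
grip_force: 0.4
```

```bash
python3 -c "
from h import *
where()"
```

```text
t 9.45 case xy -0.0406 -0.002 tip z 0.0778 toolx head -31.1 F case 0.6 0.4 0.1 w 0.0004 q [-0.48  0.14  1.57 -0.    1.43  1.63]
```

drive_tool(moves=[[[0,0,0.003,0],[0,0,0.003,0],[0,0,0.002,0],[0,0,0.001,0],[0,0,0,0],[0,0,0,0],[0,0,0,0]]])

```text
time: 10.15
ee_pos: [0.5065, -0.2026, 0.0956]
eef_rot: [0.964, -0.268, 0.001, 0.0]
force: [-5.5, 3.1, 12.8]
grip_width: 0.0002
grip_force: 6.5
```

```bash
python3 -c "
from h import *
where()"
```

```text
t 10.15 case xy -0.0402 -0.002 tip z 0.0736 toolx head -31.1 F case 6.3 0.2 12.8 w 0.0002 q [-0.48  0.14  1.58 -0.    1.42  1.63]
```

Firm stop at 73.6 mm, the shut height. I retreat and check.

drive_tool(moves=[[[0,0,-0.01,0],[0,0,-0.03,0],[0,0,-0.035,0],[0,0,-0.035,0],[0,0,-0.035,0],[0,0,-0.03,0],[0,0,0,0],[0,0,0,0],[0,0,0,0]]])

```text
time: 11.05
ee_pos: [0.506, -0.2023, 0.265]
eef_rot: [0.963, -0.268, -0.002, -0.0]
force: [-0.3, 0.4, -0.3]
grip_width: 0.0005
grip_force: 0.0
```

```bash
python3 -c "
from h import *
where(); a=grab('scene','s3.png');P=cloud(a);h=cv2.cvtColor(a['frame'],cv2.COLOR_RGB2HSV)
m=(h[...,0]>105)&(h[...,0]<125)&(h[...,1]>150)&(a['z_map']>0)&(P[...,2]>.068)&(P[...,2]<.3);Q=P[m];print(len(Q),np.percentile(Q[:,2],[2,50,98]))
r=cv2.minAreaRect(Q[:,:2].astype(np.float32)*1000);print(r)
c=Q.mean(0);n=np.linalg.svd(Q-c,full_matrices=False)[2][2];X=np.array([np.cos(A),np.sin(A)]);print('slope',-(n[:2]@X)/n[2])
"
```

```text
t 11.05 case xy -0.0397 -0.002 tip z 0.243 toolx head -31.1 F case 0.5 -0.2 -0.3 w 0.0005 q [-0.48  0.07  1.31 -0.    1.76  1.63]
6211 [0.06966389 0.07299421 0.07578778]
((475.0348815917969, -182.4124298095703), (238.78321838378906, 179.96873474121094), 58.04149627685547)
slope 0.0008224417594642337
```

View pics/s3.png

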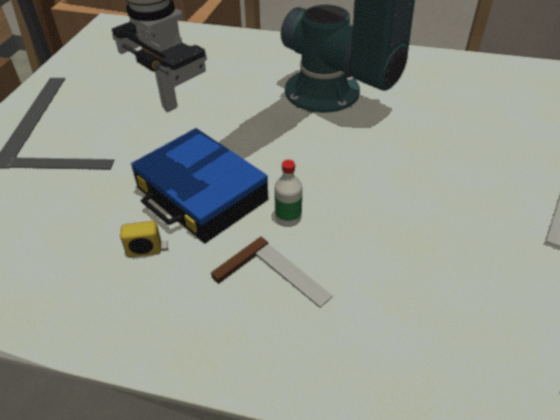

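The lid is shut (blue top at (200,175), 73 mm high, level). The case and bystanders are unmoved and the arm is clear.

```bash
python3 -c "
from h import *
print(workorder.sign_off())"
```

```text
the job is handed in; nothing more can be done
None
```

The rack is folded flat and the lid is fully shut over it; the last camera check showed the case and the other items where they were and the arm clear, and the job was handed in at about 11 s (no verdict came back).

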